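Load a bolt into the hex nest of a welding fixture and trap it

ROBOT

A 6-joint arm with a two-finger parallel gripper is mounted at the origin on a cart in front of the work surface, level with it; the furniture and walls round the work are solid. World frame = base frame: x ahead of the robot, y to its left, z up, the work surface at z = 0. Lengths are in m, angles in rad, forces in N, time in s.
With the tool pointing down it reaches from about 0.425 to 0.95 m from the base axis. Payload 3.5 kg.
Tool frame: the origin (TCP) lies midway between the tips of the shut fingers; the grasp point (between the pads) lies 19 mm behind it; z points along the fingers, y is the line along which they close (so a half turn about z gives the same grasp; the last joint's range is limited). The gripper opens to 85 mm and grips with 20 to 120 N. Pads are 22 mm wide; open, the fingers measure 114 mm over their backs; the gripper's body (76 mm by 85 mm) begins 54 mm behind the grasp point. The pads swing forward as they close: fully open they stand 13 mm farther back than shut.
Start: joints at [1.033, 0.286, 1.577, -0, 1.279, -0.15], TCP at [0.255, 0.625, 0.231] pointing down, gripper open.
Joint ranges: [-2.77, 2.77], [-0.9, 2.22], [0.21, 2.48], [-1.53, 4.67], [0.24, 2.81], [-2.84, 2.84]. Speed limits (rad/s): [2.79, 2.79, 3.14, 3.14, 3.14, 3.14].

INTERFACE

Orientations are given as a unit quaternion [x, y, z, w].
In Python, from plant import get_state, read_camera, ctrl gives the robot as it stands.
- The arm moves only by the shell command python3 -m crank 'ROWS' [FORCE]. ROWS is JSON, a list of rows, each a list of 3 entries, a list of its own where there are three numbers: the shift along the tool's x, y, z in mm, then the turn about the tool's z in degrees, then the closure in counts, from 0 (fully open) to 255 (shut). In form: [[[tx, ty, tz], yaw, claw], ...]. A call has 1 to 10 rows; each row is the pose to reach, as a shift and turn from the pose commanded when the call began, along the tool's axes at that moment; what a row does not reach only later rows make up. A row lasts 1/10 s, in which the tool goes at most 50 mm and 8.59 degrees, less where a joint would pass 70% of its speed; a pose out of reach is approached as far as the arm can. A call with a gripper value outside its range is refused whole. The fingers move at their own pace and stop on an object; FORCE is the grip in N (left out, the last holds). Time passes only in rows, so rows that repeat a pose let the fingers close. It gives the time, the measured TCP pose, the force, the opening and the grip force at its end, in the units of the state.
- get_state(): the state, without advancing time (a new reading comes with each control period).
- read_camera(name): name is "scene" or "side" or "wrist"; returns a dict with "frame" (480x640x3 uint8, blue, green, red), "range_z" (480x640 float32, m along the optical axis (not along the pixel's ray), 0 where there is no reading), "vfov" (degrees; the focal length in pixels is half the picture's height over the tangent of half this angle, whatever the lens; pixels are square), "cx", "cy" (the principal point, pixels), "origin" and "orientation" of the camera in the world. Camera axes: x right, y down, z forward; pixel columns grow to the right and rows downward; lengths in m; the calibration is good to about 2 mm. A picture is of the moment at which its call begins.
- ctrl.sign_off(): hands the job in; it is judged then, once.
The state is a dict: "time": time; "qpos": joint angles; "dq": joint speeds; "joint_efforts": joint torques, N m; "eef_pos": TCP position; "tcp_rot": TCP orientation; "contact_force": force on the tool from outside, world axes, zero at the start; "wrist_torque": the same for the moment, N m; "opening": opening from 0.0 (shut) to 1.0 (fully open); "finger_force": force on a finger pad.
Only numpy, scipy, OpenCV 4.12 (cv2) and the standard library are available. Lean on these libraries where they do the work, as an engineer would, in place of code of your own. Each camera call takes 0.05 s, during which the arm holds its last target. There are 200 camera calls.

TASK

Load the larger of the two standing bolts into the welding fixture: keeping it head down, set its hex head in the fixture's hexagonal pocket and shuffle it gently, without forcing it down, until the head drops fully home. Then let go of it and slide the fork keeper all the way across so that it traps the head. Leave the other loose things alone.

Things in the scene. Friction and masses are not known exactly. Their poses are not given: they have to be found in the camera images.
- bolt_m16: The bolt to load: bright steel hex bolt, 80 mm long, about 0.15 kg, standing on its head, the larger of two. Origin: centre of the head's underside; z up along the shank. Hex head 24 mm across flats, 27 mm across corners, 10 mm high; two of its six flats face the bolt's +x and -x. Round shank, 16 mm diameter, from 10 to 80 mm above the origin
- fixture: Dark steel base plate, 92 (x) x 166 (y) x 8 mm, fixed to the bench, yaw varies. Origin: underside, below the nominal pocket centre; it reaches from -45 to +121 mm in y. Clamped on it by eye, parallel to it, sits the nest (collar with the pocket, keeper guide and keeper), which as a whole is off its nominal place by up to 6 mm in x and 6 mm in y, unmeasured. It does not give when pressed
- pocket_mark (a point): Nominal (not true, see fixture) centre of the hexagonal pocket, at rim height 24 mm above the bench; axes as fixture. The pocket, in a flat round steel collar 56 mm in diameter, is 26 mm across flats and 11 mm deep (floor 13 mm above the bench), open upward; two flats face fixture +y and -y, two corners +x and -x
- keeper (a joint): Fork keeper: steel plate with two prongs, 20 mm slot, 25 to 30 mm above the bench, sliding along fixture -y over the collar. Value in m: 0 fully open (starts at 0 to 0.005), 0.046 fully across, at a hard stop, prongs astride the shank above the seated head. About 2.5 N of friction; stays where left. It cannot pass a head that is not fully down
- tab_mark (a point): Nominal centre of the keeper's push tab when the keeper is fully open (value 0), 44 mm above the bench, axes as fixture. The tab is an upright steel plate, 34 mm wide (x), 8 mm thick (y), top 60 mm above the bench; push its +y face toward -y. The tab moves with the keeper (y less by its value), the mark does not. The keeper's guide between tab and collar is 49 mm wide and up to 33 mm high
- bolt_m12: Bystander: the smaller bolt, 63 mm long, 12 mm shank, standing on its head; origin at its underside. The two bolts stand in either of two places
- nut_m20: Bystander: loose hex nut 31 x 35 x 16 mm, origin at its underside
- tube_offcut_b: Bystander: loose square tube offcut 30 x 30 x 52 mm standing on end, origin at its underside
Not all that is in view belongs to the job. Leave any orange or red look-alike of the bolt_m16 alone.

How it is judged:
By the outcome, as a careful person would: the job done as asked, in the order asked, and still so for the second after the job is handed in, with the robot touching nothing.
It also fails if it takes over 72 s, if anything falls off the work surface, if the arm or the gripper's body presses on something with over 40 N, if the wrist force passes 120 N, or if a joint passes its speed limit or range.

## Working session

There is one attempt and no reset: what is moved stays moved. The work goes in short steps, Python scripts to look and compute and a shell command to move; the robot and the scene stay as the last step left them, time stands still between calls to the robot, and variables do not carry over. Pictures are saved under pics/ and viewed, at most 13 in all, crops included, and the job is handed in when it is done.

```bash
ls; mkdir -p pics
cat > h.py <<'E'
import numpy as np, cv2
from scipy.spatial.transform import Rotation as R
from plant import get_state, read_camera, ctrl
def cam(n):
    c=read_camera(n); c['f']=240/np.tan(np.radians(c['vfov'])/2); c['R']=R.from_quat(c['orientation']).as_matrix(); c['o']=np.array(c['origin']); return c
def ray(c,u,v):
    d=c['R']@np.array([(u-c['cx'])/c['f'],(v-c['cy'])/c['f'],1.]); return d
def plane(c,u,v,z):
    d=ray(c,u,v); return c['o']+d*(z-c['o'][2])/d[2]
def cloud(c):
    v,u=np.mgrid[:480,:640]; z=c['range_z']
    P=np.stack([(u-c['cx'])/c['f']*z,(v-c['cy'])/c['f']*z,z],-1)
    return P@c['R'].T+c['o']
E
python3 - <<'E'
from h import *
ims=[]
for n in ['scene','side','wrist']:
    c=cam(n); cv2.imwrite(f'pics/{n}0.png',c['frame']); np.save(f'pics/{n}0.npy',cloud(c)*(c['range_z']>0)[...,None])
    print(n,c['vfov'],c['cx'],c['cy'],c['o'].round(3),c['R'][:,2].round(2))
print(get_state())
E
```

```text
pics
scene 42.08380515451021 320.8538102707511 244.84165009720778 [ 0.247 -0.608  0.791] [ 0.33  0.61 -0.72]
side 52.629799316686274 310.3266210164234 241.4802608081561 [ 0.161 -0.567  0.634] [ 0.47  0.63 -0.62]
wrist 68.10797232305433 315.25672836972694 233.04922804390736 [0.179 0.656 0.372] [ 0.29 -0.12 -0.95]
{'time': 0.15, 'qpos': array([ 1.03302746e+00,  2.87012073e-01,  1.57783150e+00, -1.99979205e-05,
        1.27860157e+00, -1.49982367e-01]), 'dq': array([ 0.00041323, -0.00152992, -0.00336218, -0.00032795,  0.00267684,
       -0.00126652]), 'joint_efforts': array([ 1.23640537e-03, -4.06605291e+01, -2.93142414e+01, -1.16449082e-04,
        3.99692799e-03,  3.25688937e-06]), 'eef_pos': array([0.25494761, 0.62445288, 0.23023665]), 'tcp_rot': array([ 1.92677726e-01,  9.81261655e-01, -8.75246428e-04, -3.03261033e-04]), 'contact_force': array([-0.03278925, -0.31981106,  0.4314866 ]), 'wrist_torque': array([-0.03459469, -0.07095297,  0.01142005]), 'finger_force': 0.0, 'opening': 1.0022902972062597}
```

View pics/scene0.png

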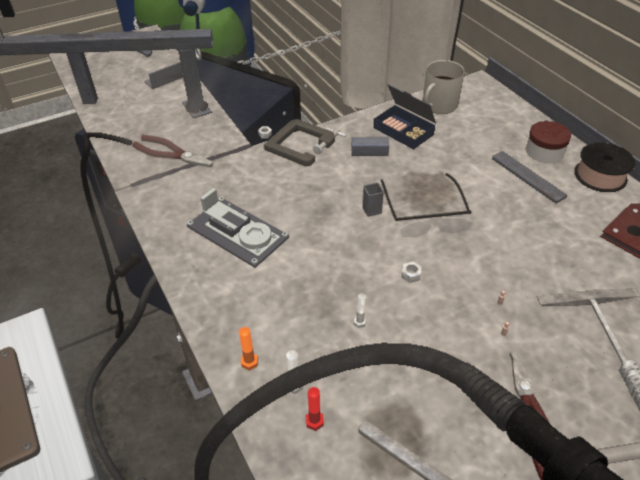

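View pics/side0.png

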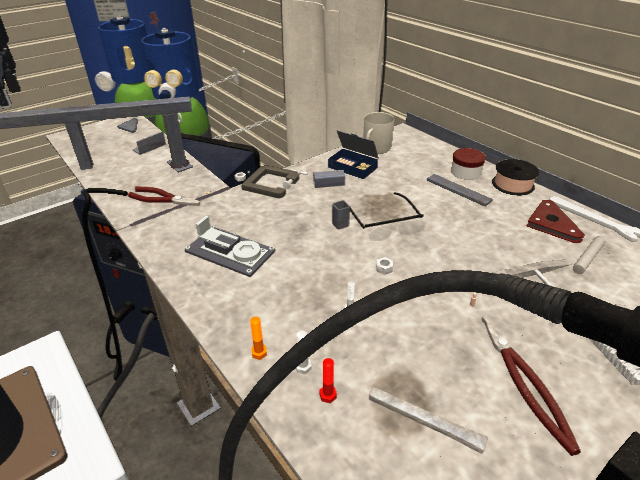

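The scene view shows the fixture around (238,230) with its tab at (208,200), one steel bolt at (360,310), and another at (293,370) half hidden by a hose. The orange and red bolts are look-alikes. The side view shows the bolts at (350,295) and (302,350).

Run:
```python
from h import *
for n,pts in [('scene',dict(A=(360,300),Atop=(362,296),Abase=(360,324),Btop=(292,355),B=(293,361),Bbase=(296,388),hose=(330,356),hose2=(430,352),hose3=(230,420),coll=(254,234),tab=(208,198),fixL=(190,228),fixR=(287,236),fixB=(255,262),fixT=(222,196),tube=(373,190),nut=(411,262),orange=(246,335),red=(314,395))),('side',dict(Atop=(351,286),Abase=(350,305),Btop=(302,336),Bbase=(303,368),coll=(246,246),tab=(203,223),hose=(350,325),hose2=(300,360)))]:
    P=np.load(f'pics/{n}0.npy')
    for k,(u,v) in pts.items(): print(n,k,(P[v,u]*1000).round())
P=np.load('pics/wrist0.npy');print(P[240,320],P[100,100],P[400,500])
# masks by height: objects
for n in ['scene','side']:
    P=np.load(f'pics/{n}0.npy'); 
    m=((P[...,2]>.006)&(P[...,2]<.1)&(P[...,0]>.2)&(P[...,0]<.95)&(abs(P[...,1])<.7)).astype(np.uint8)
    k,l,s,c=cv2.connectedComponentsWithStats(m)
    for i in range(1,k):
        if s[i,4]>60:
            Q=P[l==i]; print(n,s[i],(Q.mean(0)*1000).round(),(np.percentile(Q,98,axis=0)*1000).round(),(np.percentile(Q,2,axis=0)*1000).round())
```

```text
scene A [ 576. -122.   61.]
scene Atop [ 582. -116.   61.]
scene Abase [ 574. -129.   11.]
scene Btop [ 437. -172.   83.]
scene B [ 436. -177.   76.]
scene Bbase [ 387. -292.  215.]
scene hose [ 419. -306.  270.]
scene hose2 [ 478. -380.  329.]
scene hose3 [ 320. -251.  140.]
scene coll [512. 127.  14.]
scene tab [465. 211.  54.]
scene fixL [421. 205.   6.]
scene fixR [562.  99.   9.]
scene fixB [486.  68.  11.]
scene fixT [506. 263.  -0.]
scene tube [741. 102.  36.]
scene nut [712. -65.  17.]
scene orange [ 397. -108.   78.]
scene red [ 435. -238.   80.]
side Atop [ 575. -122.   62.]
side Abase [ 414. -295.  257.]
side Btop [ 435. -172.   80.]
side Bbase [ 432. -176.   10.]
side coll [516. 132.  20.]
side tab [465. 211.  56.]
side hose [ 404. -307.  242.]
side hose2 [ 359. -276.  188.]
[ 0.43671465  0.56063901 -0.39737753] [-0.07911553  0.12154121 -0.66535979] [0.26320498 0.67383851 0.2976998 ]
scene [ 70  63  26  41 451] [369. 695.  54.] [381. 700.  99.] [354. 688.   8.]
scene [ 148   62   64   52 1122] [558. 601.  40.] [585. 699.  97.] [511. 540.   7.]
scene [ 373   84   59   64 1
[... 2825 characters left out ...]
  316   99  139 2410] [ 680. -414.   11.] [ 738. -295.   14.] [ 637. -504.    7.]
side [297 331  10  12  75] [ 435. -168.   78.] [ 444. -162.   82.] [ 429. -174.   66.]
side [591 339  49  45 589] [ 825. -472.   15.] [ 840. -428.   22.] [ 811. -504.    6.]
side [296 358  16  15 131] [ 435. -175.   13.] [ 448. -167.   27.] [ 425. -181.    6.]
side [319 358  18  44 506] [ 433. -236.   43.] [ 443. -224.   81.] [ 425. -244.    8.]
side [ 369  387  119   66 1648] [ 521. -356.   12.] [ 556. -276.   14.] [ 484. -426.    7.]
side [224 402  34  46 651] [ 290. -226.   57.] [ 307. -209.   98.] [ 275. -242.    8.]
side [ 596  431   44   49 1260] [ 642. -553.   51.] [ 684. -542.   57.] [ 623. -571.   21.]
```

View pics/wrist0.png

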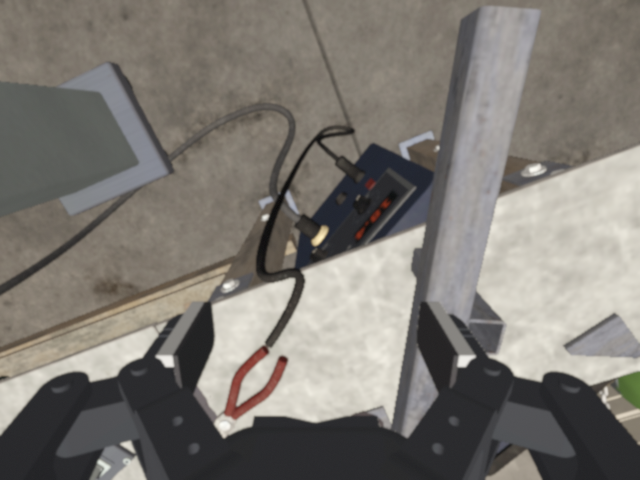

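B is the larger bolt: its top is at z≈82 mm, at about (0.437,-0.170). The wrist view shows the gripper beside a gantry beam on its right, at (460,200). I'll move away from the beam and over the fixture.

```bash
python3 -m crank '[[[-35,-30,0],8,0],[[-70,-60,0],16,0],[[-105,-90,0],24,0],[[-140,-120,0],32,0],[[-175,-150,0],38,0],[[-210,-185,0],38,0],[[-245,-220,0],38,0],[[-285,-260,0],38,0],[[-320,-295,0],38,0],[[-350,-325,0],38,0]]' && python3 -m crank '[[[-10,-5,0],0,0],[[-10,-5,0],0,0],[[-10,-5,0],0,0],[[-10,-5,0],0,0],[[-10,-5,0],0,0]]'
python3 - <<'E'
from h import *
c=cam('wrist'); cv2.imwrite('pics/wfix.png',c['frame']);P=cloud(c)*(c['range_z']>0)[...,None]; np.save('pics/wfix.npy',P)
import pickle; pickle.dump({k:c[k] for k in c if k!='x'},open('pics/wfix.pkl','wb'))
s=get_state();print(s['eef_pos'],R.from_quat(s['tcp_rot']).as_matrix().round(3),c['o'],s['time'])
E
```

```text
time: 1.15
eef_pos: [0.4565, 0.1897, 0.2312]
tcp_rot: [0.502, 0.865, 0.0, 0.0]
contact_force: [0.5, -0.2, -0.2]
opening: 0.999
finger_force: 0.0
time: 1.65
eef_pos: [0.4564, 0.1818, 0.2313]
tcp_rot: [0.501, 0.866, 0.0, -0.0]
contact_force: [0.2, 0.0, 0.3]
opening: 0.995
finger_force: 0.0
[0.45649027 0.18168641 0.23123772] [[-0.499  0.867 -0.   ]
 [ 0.867  0.499  0.   ]
 [ 0.    -0.    -1.   ]] [0.41561275 0.25309413 0.37319105] 1.7
```

View pics/wfix.png

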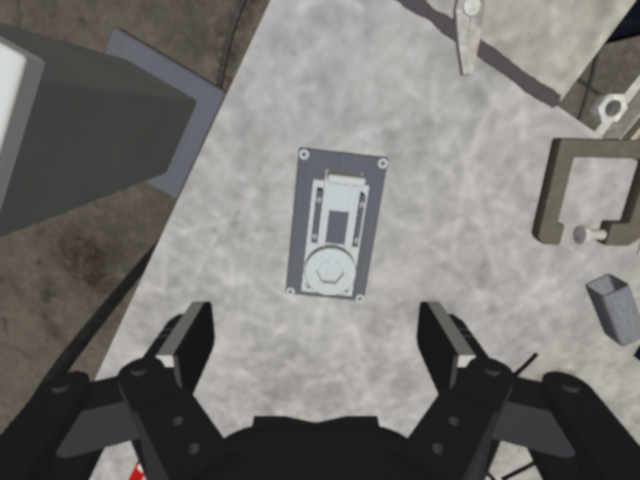

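The wrist view shows the fixture plate with corners at (303,154), (383,162), (291,291) and (360,298). The collar is centred at about (329,271), the tab is at (345,177), and the pocket's flats face along the plate.

Run:
```python
from h import *
import pickle
c=pickle.load(open('pics/wfix.pkl','rb'));P=np.load('pics/wfix.npy')
for n,(u,v),z in [('coll',(329,271),.024),('hole TL',(303.5,154.5),.008),('TR',(383,162),.008),('BL',(291,291),.008),('BR',(360,298),.008),('tabtop',(346,176),.06)]:
    print(n,plane(c,u,v,z).round(4),P[int(v),int(u)].round(4))
```

```text
coll [0.5082 0.1218 0.024 ] [0.5111 0.1177 0.0129]
hole TL [0.4246 0.2137 0.008 ] [0.4238 0.2143 0.0117]
TR [0.4983 0.2475 0.008 ] [0.4974 0.2475 0.0122]
BL [0.4874 0.0725 0.008 ] [0.4868 0.074  0.0111]
BR [0.5608 0.1043 0.008 ] [0.559  0.1061 0.0125]
tabtop [0.4649 0.2218 0.06  ] [0.4653 0.2216 0.0578]
```

```bash
python3 -m crank '[[[-40,8,40],3,0],[[-78,15,75],6,0],[[-78,15,100],6,0],[[-78,15,100],6,0],[[-78,15,100],6,0],[[-78,15,100],6,0],[[-78,15,100],6,0]]'
python3 - <<'E'
from h import *
import pickle
c=cam('wrist'); P=cloud(c)*(c['range_z']>0)[...,None]; np.save('pics/wfix2.npy',P)
pickle.dump(c,open('pics/wfix2.pkl','wb'))
s=get_state();print(s['eef_pos'],R.from_quat(s['tcp_rot']).as_matrix().round(3))
p=c['R'].T@(np.array([.508,.122,.024])-c['o']); u=c['cx']+c['f']*p[0]/p[2];v=c['cy']+c['f']*p[1]/p[2];print(u,v)
u,v=int(u),int(v)
cv2.imwrite('pics/wfix2c.png',cv2.resize(c['frame'][max(0,v-170):v+70,u-120:u+120],None,fx=2.5,fy=2.5,interpolation=cv2.INTER_CUBIC));print(max(0,v-170),u-120)
E
```

```text
time: 2.4
eef_pos: [0.5097, 0.1211, 0.1337]
tcp_rot: [0.546, 0.838, 0.001, 0.002]
contact_force: [-0.3, -0.2, -0.6]
opening: 0.999
finger_force: 0.0
[0.50958386 0.12101211 0.13344476] [[-0.404  0.915  0.004]
 [ 0.915  0.404  0.   ]
 [-0.001  0.003 -1.   ]]
312.9002186013521 228.27722843721065
58 192
```

View pics/wfix2c.png

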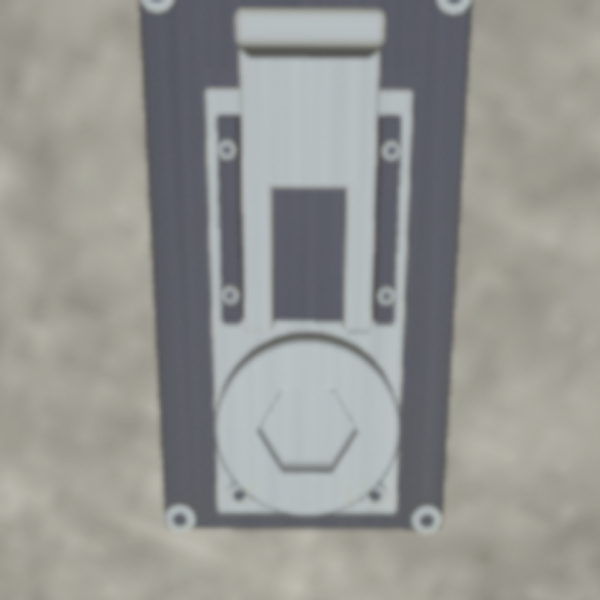

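The close view shows the pocket's rim corners at crop (258,429) and (358,429). The hex centre is at about (308,430), or full-frame pixel (315,230). The tab top is centred at crop x 310 and spans rows 10–50.

Run:
```python
from h import *
import pickle
c=pickle.load(open('pics/wfix2.pkl','rb'));P=np.load('pics/wfix2.npy')
f=lambda x,y:(192+x/2.5-.3,58+y/2.5-.3)
for n,(x,y),z in [('L',(258,429),.024),('R',(358,429),.024),('cen',(308,430),.024),('bot',(308,470),.024),('top',(308,388),.024),('collL',(215,428),.024),('collR',(400,428),.024),('hBL',(180,519),.008),('hBR',(427,519),.008),('edgeL',(157,290),.008),('edgeR',(455,290),.008),('tabL',(236,12),.06),('tabR',(384,12),.06),('tabback',(310,8),.06),('tabfront',(310,40),.06),('prong',(260,325),.03)]:
    u,v=f(x,y); print(n,plane(c,u,v,z).round(4),P[int(v),int(u)].round(4))
# top-surface height stats near collar rim, two sides
for x in [(235,430),(380,430),(308,500)]:
    u,v=map(int,f(*x)); print(P[v-2:v+3,u-2:u+3,2].mean().round(4))
```

```text
L [0.4961 0.1159 0.024 ] [0.4954 0.1156 0.0233]
R [0.5233 0.1279 0.024 ] [0.5235 0.1265 0.0193]
cen [0.5098 0.1216 0.024 ] [0.5106 0.1182 0.0118]
bot [0.515  0.1099 0.024 ] [0.5149 0.1084 0.0189]
top [0.5046 0.1334 0.024 ] [0.5038 0.1335 0.0229]
collL [0.4842 0.111  0.024 ] [0.4839 0.1063 0.0087]
collR [0.5346 0.1332 0.024 ] [0.534  0.1335 0.0234]
hBL [0.486  0.0719 0.008 ] [0.4852 0.0735 0.0115]
hBR [0.5601 0.1045 0.008 ] [0.5582 0.1061 0.0125]
edgeL [0.4525 0.139  0.008 ] [0.4519 0.1392 0.007 ]
edgeR [0.5346 0.1752 0.008 ] [0.5338 0.1755 0.0082]
tabL [0.4513 0.2145 0.06  ] [0.4452 0.2192 0.0079]
tabR [0.4811 0.2277 0.06  ] [0.4821 0.2358 0.0059]
tabback [0.4659 0.2219 0.06  ] [0.4628 0.2283 0.0079]
tabfront [0.4685 0.2159 0.06  ] [0.468  0.2162 0.0595]
prong [0.4842 0.1462 0.03  ] [0.4836 0.1462 0.0289]
0.0234
0.0235
0.0232
```

```bash
python3 -m crank '[[[0,0,-40],0,0],[[-35,-27,-67],5,0],[[-75,-58,-67],9,0],[[-115,-88,-67],9,0],[[-155,-118,-67],9,0],[[-190,-147,-67],9,0],[[-220,-170,-67],9,0],[[-239,-185,-67],9,0],[[-239,-185,-67],9,0],[[-239,-185,-67],9,0]]' && python3 -m crank '[[[0,0,0],0,0],[[0,0,0],0,0],[[0,0,0],0,0]]'
python3 - <<'E'
from h import *
import pickle
c=cam('wrist'); P=cloud(c)*(c['range_z']>0)[...,None]; np.save('pics/wb.npy',P)
pickle.dump(c,open('pics/wb.pkl','wb'))
s=get_state();print(s['eef_pos'],R.from_quat(s['tcp_rot']).as_matrix().round(3))
p=c['R'].T@(np.array([.437,-.170,.04])-c['o']); u=c['cx']+c['f']*p[0]/p[2];v=c['cy']+c['f']*p[1]/p[2];print(u,v)
u,v=int(u),int(v)
cv2.imwrite('pics/wbc.png',cv2.resize(c['frame'][v-100:v+100,u-100:u+100],None,fx=3,fy=3,interpolation=cv2.INTER_CUBIC));print(v-100,u-100)
E
```

```text
time: 3.45
eef_pos: [0.436, -0.173, 0.1992]
tcp_rot: [0.611, 0.792, 0.0, 0.001]
contact_force: [-0.8, 0.3, -0.1]
opening: 0.999
finger_force: 0.0
time: 3.75
eef_pos: [0.4361, -0.1721, 0.1984]
tcp_rot: [0.61, 0.793, 0.0, 0.0]
contact_force: [0.0, -0.3, -0.0]
opening: 1.0
finger_force: 0.0
[ 0.43602473 -0.17225251  0.19832296] [[-0.257  0.967  0.   ]
 [ 0.967  0.257  0.   ]
 [ 0.     0.    -1.   ]]
316.827775201082 211.15255684876163
111 216
```

View pics/wbc.png

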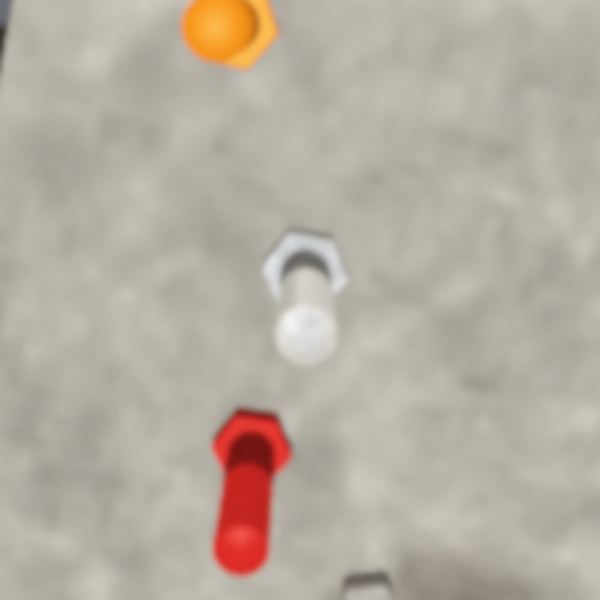

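The bolt's head corners are at crop (264,268), (293,232), (333,237) and (346,278). Its shank top is at about (306,334), the red look-alike is below it and the orange one above.

Run:
```python
from h import *
import pickle
c=pickle.load(open('pics/wb.pkl','rb'));P=np.load('pics/wb.npy')
f=lambda x,y:(216+x/3-.33,111+y/3-.33)
q=[plane(c,*f(x,y),.010)[:2] for x,y in [(264,268),(293,233),(333,237),(346,278)]]
q=np.array(q);print(q.round(4),'cen',((q[0]+q[3])/2).round(4))
for i,j in [(0,3),(1,2),(0,1),(2,3)]:
    d=q[j]-q[i];print(np.hypot(*d).round(4),np.degrees(np.arctan2(d[1],d[0])).round(1), (np.degrees(np.arctan2(d[1],d[0]))%60).round(1))
u,v=f(306,334);print('top',plane(c,u,v,.08).round(4),P[int(v),int(u)].round(4))
# fit: head contour by mask of local brightness
img=c['frame'];x0,y0=map(int,f(240,215));x1,y1=map(int,f(370,375))
roi=cv2.resize(img[y0:y1,x0:x1],None,fx=4,fy=4,interpolation=cv2.INTER_CUBIC)
g=cv2.cvtColor(roi,cv2.COLOR_BGR2LAB);bg=np.median(g[:8].reshape(-1,3),0);d=np.abs(g.astype(float)-bg).sum(2)
# depth: head-top ring points & shank points
m=(P[...,2]>.006)&(P[...,2]<.014)&(np.hypot(P[...,0]-.437,P[...,1]+.170)<.02);print('ring',m.sum(),P[m].mean(0).round(4))
m=(P[...,2]>.074)&(P[...,2]<.09)&(np.hypot(P[...,0]-.437,P[...,1]+.170)<.02);print('top',m.sum(),P[m].mean(0).round(4), P[m].max(0).round(4),P[m].min(0).round(4))
```

```text
[[ 0.4243 -0.1703]
 [ 0.4303 -0.1571]
 [ 0.4428 -0.1551]
 [ 0.4503 -0.1668]] cen [ 0.4373 -0.1686]
0.0263 7.7 7.7
0.0126 9.1 9.1
0.0145 65.5 5.5
0.0139 -57.2 2.8
top [ 0.4369 -0.1678  0.08  ] [ 0.4364 -0.1679  0.0801]
ring 248 [ 0.4362 -0.1642  0.0097]
top 340 [ 0.4372 -0.1682  0.0793] [ 0.4452 -0.1611  0.0819] [ 0.4296 -0.1764  0.074 ]
```

```bash
python3 -m crank '[[[4,2,40],0,0],[[4,2,80],0,0],[[4,2,115],0,0],[[4,2,140],0,0],[[4,2,157],0,0],[[4,2,157],0,0],[[4,2,157],0,0]]' 40 && python3 -m crank '[[[0,0,0],0,140],[[0,0,0],0,170],[[0,0,0],0,200],[[0,0,0],0,220],[[0,0,0],0,255],[[0,0,0],0,255],[[0,0,0],0,255],[[0,0,0],0,255],[[0,0,0],0,255],[[0,0,0],0,255]]' 40
```

```text
time: 4.5
eef_pos: [0.437, -0.1685, 0.0416]
tcp_rot: [0.61, 0.792, 0.0, -0.0]
contact_force: [-0.2, -0.1, -0.0]
opening: 1.0
finger_force: 0.0
time: 5.5
eef_pos: [0.4371, -0.1689, 0.0418]
tcp_rot: [0.61, 0.792, 0.0, 0.0]
contact_force: [-1.2, 0.7, 6.1]
opening: 0.179
finger_force: 39.1
```

```bash
python3 -m crank '[[[0,0,-20],0,255],[[0,0,-50],0,255],[[0,0,-80],0,255],[[0,0,-110],0,255],[[36,20,-120],-5,255],[[72,40,-120],-10,255],[[108,60,-120],-17,255],[[144,80,-120],-17,255],[[180,100,-120],-17,255],[[212,117,-120],-17,255]]' && python3 -m crank '[[[25,20,0],0,255],[[44,42,0],0,255],[[44,42,0],0,255],[[44,42,0],0,255],[[44,42,0],0,255]]'
python3 - <<'E'
from h import *
import pickle
c=cam('wrist'); P=cloud(c)*(c['range_z']>0)[...,None]; np.save('pics/wh.npy',P)
pickle.dump(c,open('pics/wh.pkl','wb'))
s=get_state();M=R.from_quat(s['tcp_rot']).as_matrix();print(s['eef_pos'],M.round(3),s['opening'],s['finger_force'],s['contact_force'])
cv2.imwrite('pics/whc.png',cv2.resize(c['frame'][100:400,140:500],None,fx=2,fy=2,interpolation=cv2.INTER_CUBIC))
d=np.array([.5098,.1215,0])-s['eef_pos'];print((M.T@d*1000).round(1))
for n in ['scene','side']:
    k=cam(n); pickle.dump(k,open(f'pics/{n}h.pkl','wb'))
E
```

```text
time: 6.5
eef_pos: [0.495, 0.0681, 0.16]
tcp_rot: [0.486, 0.874, -0.0, -0.001]
contact_force: [0.5, -0.3, -1.6]
opening: 0.175
finger_force: 39.2
time: 7.0
eef_pos: [0.5076, 0.125, 0.1604]
tcp_rot: [0.487, 0.874, -0.001, -0.001]
contact_force: [0.1, -0.3, -1.7]
opening: 0.175
finger_force: 39.3
[0.50776674 0.12476629 0.16065685] [[-0.526  0.851 -0.001]
 [ 0.851  0.526 -0.   ]
 [ 0.    -0.001 -1.   ]] 0.17658525122211002 39.265583753585815 [-0.02818004 -0.31786566 -2.12735331]
[ -3.9   0.2 160.7]
```

View pics/whc.png

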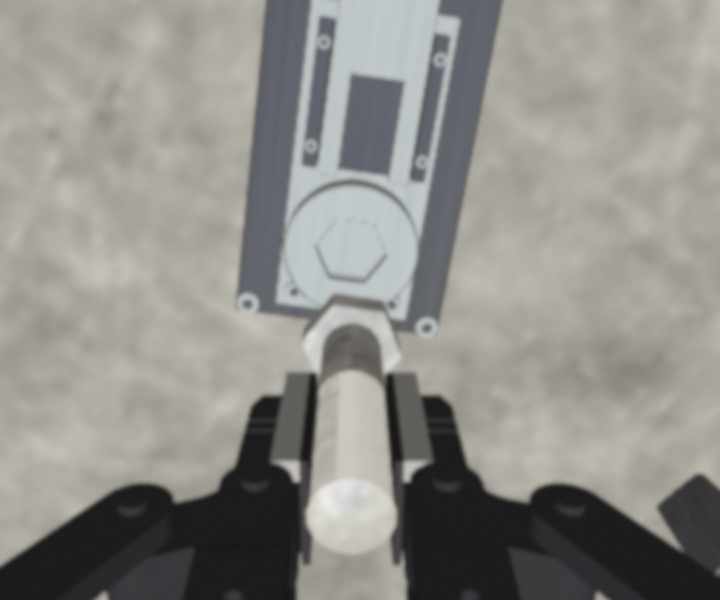

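The wrist view shows the head's corners at crop (303,342), (333,297), (388,303) and (400,354), hanging above the pocket. The pocket's corners are at about (316,248) and (388,252).

Run:
```python
from h import *
import pickle
c=pickle.load(open('pics/wh.pkl','rb'));P=np.load('pics/wh.npy')
f=lambda x,y:(140+x/2-.25,100+y/2-.25)
def ang(a,b): d=b-a; return np.hypot(*d[:2]).round(4),np.degrees(np.arctan2(d[1],d[0])).round(1)
hb=[plane(c,*f(x,y),.129) for x,y in [(303,342),(400,354),(333,297),(388,303)]]
print('head cen',((hb[0]+hb[1])/2).round(4),ang(hb[0],hb[1]),ang(hb[2],hb[3]),ang(hb[0],hb[2]),ang(hb[3],hb[1]))
pb=[plane(c,*f(x,y),.024) for x,y in [(316,248),(388,253),(329,278),(375,281)]]
print('pocket',((pb[0]+pb[1])/2).round(4),ang(pb[0],pb[1]),ang(pb[2],pb[3]))
h=[plane(c,*f(x,y),.008) for x,y in [(248,303),(426,328)]];print('plate',ang(*h))
t=plane(c,*f(351,498),.199);print('top',t.round(4))
u,v=f(320,320);print(P[int(v),int(u)])
m=(P[...,2]>.1)&(P[...,2]<.15)&(np.hypot(P[...,0]-.508,P[...,1]-.125)<.025);print(np.percentile(P[m][:,2],[2,10,50,90,98]).round(4))
```

```text
head cen [0.5072 0.1261 0.129 ] (np.float64(0.0262), np.float64(24.0)) (np.float64(0.0145), np.float64(25.1)) (np.float64(0.0152), np.float64(89.5)) (np.float64(0.0151), np.float64(-45.0))
pocket [0.51   0.1217 0.024 ] (np.float64(0.0296), np.float64(27.6)) (np.float64(0.0192), np.float64(27.8))
plate (np.float64(0.0805), np.float64(23.1))
top [0.5049 0.1298 0.199 ]
[0.49602737 0.12715347 0.12486738]
[0.1196 0.1235 0.1286 0.145  0.1491]
```

```bash
python3 -m crank '[[[-4.5,0,30],0,255],[[-4.5,0,60],0,255],[[-4.5,0,80],0,255],[[-4.5,0,88],0,255],[[-4.5,0,90],0,255],[[-4.5,0,90],0,255],[[-4.5,0,90],0,255],[[-4.5,0,90],0,255]]'
python3 - <<'E'
from h import *
import pickle
c=cam('wrist'); pickle.dump(c,open('pics/wi.pkl','wb'))
s=get_state();M=R.from_quat(s['tcp_rot']).as_matrix();print(s['eef_pos'],s['contact_force'])
cv2.imwrite('pics/wi.png',cv2.resize(c['frame'][160:400,200:440],None,fx=2.5,fy=2.5,interpolation=cv2.INTER_CUBIC))
E
```

```text
time: 7.95
eef_pos: [0.5117, 0.1219, 0.0727]
tcp_rot: [0.486, 0.874, 0.001, 0.001]
contact_force: [0.6, 0.5, -1.6]
opening: 0.171
finger_force: 39.4
[0.51145934 0.12190388 0.07248585] [-0.30330916  0.16227819 -1.10954462]
```

View pics/wi.png

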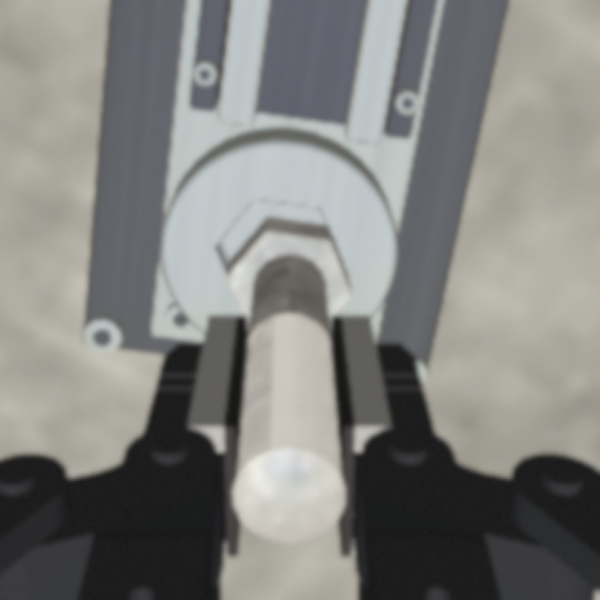

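The head is just above the pocket with corners at crop (230,268), (263,220), (328,227) and (352,285). The pocket's visible corners are at (216,248), (257,203) and (322,207).

Run:
```python
from h import *
import pickle
c=pickle.load(open('pics/wi.pkl','rb'))
f=lambda x,y:(200+x/2.5-.3,160+y/2.5-.3)
M=R.from_quat(get_state()['tcp_rot']).as_matrix()
hb=np.array([plane(c,*f(x,y),.0407) for x,y in [(230,268),(352,285),(263,220),(328,227)]])
hc=(hb[0]+hb[1])/2
pb=np.array([plane(c,*f(x,y),.024) for x,y in [(216,248),(257,203),(322,207)]])
print('head',hc.round(4),hb.round(4).tolist()); print('pocket pts',pb.round(4).tolist())
d=lambda v:(np.hypot(*v[:2]).round(4),np.degrees(np.arctan2(v[1],v[0])).round(1))
print(d(hb[1]-hb[0]),d(hb[3]-hb[2]),d(pb[2]-pb[1]),d(pb[1]-pb[0]))
# pocket centre from corners with yaw 23.9, R=.01501
y=np.radians(23.9); cs=[np.array([np.cos(y+a),np.sin(y+a)])*.01501 for a in np.radians([180,120,60])]
ce=[p[:2]-k for p,k in zip(pb,cs)];print(np.round(ce,4),np.mean(ce,0).round(4))
for a,b in [(np.mean(ce,0),hc[:2]),(np.array([.5099,.1216]),hc[:2])]: print((M.T@np.r_[a-b,0]*1000).round(1))
```

```text
head [0.5108 0.1247 0.0407] [[0.4986, 0.1195, 0.0407], [0.523, 0.1298, 0.0407], [0.4989, 0.1326, 0.0407], [0.5114, 0.1384, 0.0407]]
pocket pts [[0.4962, 0.1152, 0.024], [0.4986, 0.1297, 0.024], [0.5117, 0.1367, 0.024]]
(np.float64(0.0264), np.float64(23.0)) (np.float64(0.0137), np.float64(25.1)) (np.float64(0.0149), np.float64(28.0)) (np.float64(0.0147), np.float64(80.8))
[[0.51   0.1213]
 [0.5107 0.1209]
 [0.5101 0.1218]] [0.5103 0.1213]
[-2.6 -2.2 -0. ]
[-2.1 -2.4 -0. ]
```

```bash
python3 -m crank '[[[-1.5,-2,0],0,255],[[-1.5,-2,2],0,255],[[-1.5,-2,4],0,255],[[-1.5,-2,5],0,255],[[-1.5,-2,6],0,255],[[-1.5,-2,7],0,255],[[-1.5,-2,7],0,255],[[-1.5,-2,7],0,255]]' && python3 -m crank '[[[0,0,0.5],0,255],[[0,0,1],0,255],[[0,0,1.5],0,255],[[0,0,1.5],0,255],[[0,0,1.5],0,255]]'
```

```text
time: 8.8
eef_pos: [0.5097, 0.1195, 0.0643]
tcp_rot: [0.486, 0.874, -0.0, -0.0]
contact_force: [-0.4, 0.5, -1.2]
opening: 0.176
finger_force: 39.4
time: 9.3
eef_pos: [0.5097, 0.1195, 0.0628]
tcp_rot: [0.486, 0.874, -0.0, -0.0]
contact_force: [-0.7, -0.4, -1.3]
opening: 0.18
finger_force: 39.4
```

```bash
python3 -m crank '[[[0,0,0.5],0,255],[[0,0,1],0,255],[[0,0,1.5],0,255],[[0,0,2],0,255],[[0,0,2],0,255],[[0,0,2],0,255]]'
```

```text
time: 9.9
eef_pos: [0.5098, 0.1195, 0.0608]
tcp_rot: [0.486, 0.874, -0.0, 0.0]
contact_force: [-1.2, 0.4, -1.2]
opening: 0.177
finger_force: 39.4
```

```bash
python3 -m crank '[[[0,0,0.5],0,255],[[0,0,1],0,255],[[0,0,1.5],0,255],[[0,0,2],0,255],[[0,0,2.5],0,255],[[0,0,3],0,255],[[0,0,3],0,255],[[0,0,3],0,255]]'
```

```text
time: 10.7
eef_pos: [0.5097, 0.1195, 0.0578]
tcp_rot: [0.486, 0.874, -0.0, -0.0]
contact_force: [-0.6, -0.9, -1.2]
opening: 0.174
finger_force: 39.4
```

```bash
python3 -m crank '[[[0,0,0.5],0,255],[[0,0,1],0,255],[[0,0,1.5],0,255],[[0,0,2],0,255],[[0,0,2.5],0,255],[[0,0,2.5],0,255],[[0,0,2.5],0,255]]' && python3 -m crank '[[[0,0,0.5],0,255],[[0,0,0.5],0,255],[[0,0,0.5],0,255]]'
```

```text
time: 11.4
eef_pos: [0.5097, 0.1195, 0.0553]
tcp_rot: [0.486, 0.874, -0.0, -0.0]
contact_force: [-0.2, -0.1, -2.4]
opening: 0.172
finger_force: 39.4
time: 11.7
eef_pos: [0.5098, 0.1195, 0.0549]
tcp_rot: [0.486, 0.874, 0.0, 0.0]
contact_force: [0.2, 0.3, -1.4]
opening: 0.175
finger_force: 39.4
```

```bash
for i in 1; do python3 -m crank '[[[0,0,0.5],0,255],[[0,0,0.5],0,255],[[0,0,0.5],0,255]]'; python3 -m crank '[[[0,0,0.5],0,255],[[0,0,0.5],0,255],[[0,0,0.5],0,255]]'; python3 -m crank '[[[0,0,0.5],0,255],[[0,0,0.5],0,255],[[0,0,0.5],0,255]]'; done | grep -E "eef|force"
python3 - <<'E'
from h import *
c=cam('wrist'); 
cv2.imwrite('pics/wj.png',cv2.resize(c['frame'][160:400,200:440],None,fx=2.5,fy=2.5,interpolation=cv2.INTER_CUBIC))
E
```

```text
eef_pos: [0.5099, 0.1195, 0.0548]
contact_force: [-1.3, -0.6, 2.5]
finger_force: 39.7
eef_pos: [0.51, 0.1195, 0.0547]
contact_force: [-2.8, -0.3, 6.0]
finger_force: 40.2
eef_pos: [0.51, 0.1195, 0.0547]
contact_force: [-4.7, 1.1, 8.9]
finger_force: 40.4
```

View pics/wj.png

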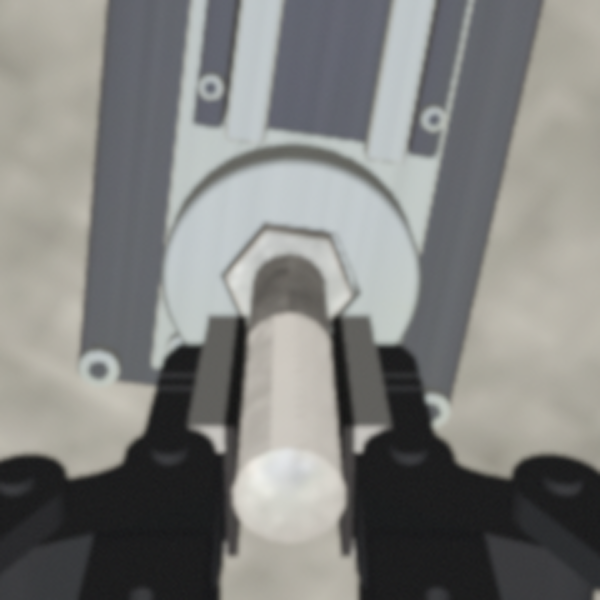

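The head sits flush inside the pocket, with its corners at crop (224,275), (265,226), (330,235) and (357,292). The TCP height matches the pocket floor, so it's fully home. Releasing now.

```bash
python3 -m crank '[[[0,0,-1],0,255],[[0,0,-1],0,215],[[0,0,-1],0,200],[[0,0,-1],0,180],[[0,0,-1],0,140],[[0,0,-1],0,90],[[0,0,-1],0,0],[[0,0,-1],0,0],[[0,0,-1],0,0],[[0,0,-1],0,0]]' 20 && python3 -m crank '[[[0,0,-10],0,0],[[0,0,-30],0,0],[[0,0,-60],0,0],[[0,0,-90],0,0],[[0,0,-105],0,0],[[0,0,-105],4,0],[[0,0,-105],8,0],[[0,0,-105],8,0]]'
python3 - <<'E'
from h import *
import pickle
c=cam('wrist'); k=cam('scene'); pickle.dump((c,k),open('pics/rel.pkl','wb'))
s=get_state();M=R.from_quat(s['tcp_rot']).as_matrix();print(s['eef_pos'],M.round(3),s['opening'])
P=cloud(c); m=(P[...,2]>.06)&(P[...,2]<.11)&(np.hypot(P[...,0]-.51,P[...,1]-.1216)<.03);print('bolt top',m.sum(),P[m].mean(0),P[m].max(0))
print((M.T@(np.array([.4564,.2423,.16])-s['eef_pos'])*1000).round(1))
a=np.zeros((480,800,3),np.uint8);a[:,:400]=c['frame'][:,120:520];a[:,400:]=cv2.resize(k['frame'][150:300,170:295],(400,480));cv2.imwrite('pics/rel.png',a)
E
```

```text
time: 13.65
eef_pos: [0.5098, 0.1195, 0.0543]
tcp_rot: [0.486, 0.874, 0.0, 0.0]
contact_force: [-0.1, -0.3, 0.4]
opening: 0.998
finger_force: 0.0
time: 14.45
eef_pos: [0.5095, 0.1195, 0.1594]
tcp_rot: [0.546, 0.838, -0.0, -0.0]
contact_force: [0.1, 0.3, 0.9]
opening: 0.999
finger_force: 0.0
[0.50947847 0.11950266 0.15908615] [[-0.405  0.914 -0.001]
 [ 0.914  0.405 -0.   ]
 [ 0.    -0.001 -1.   ]] 0.9990303322830031
bolt top 778 [0.50908352 0.12222436 0.08569754] [0.51797249 0.12783985 0.09429782]
[133.8   1.1  -0.9]
```

View pics/rel.png

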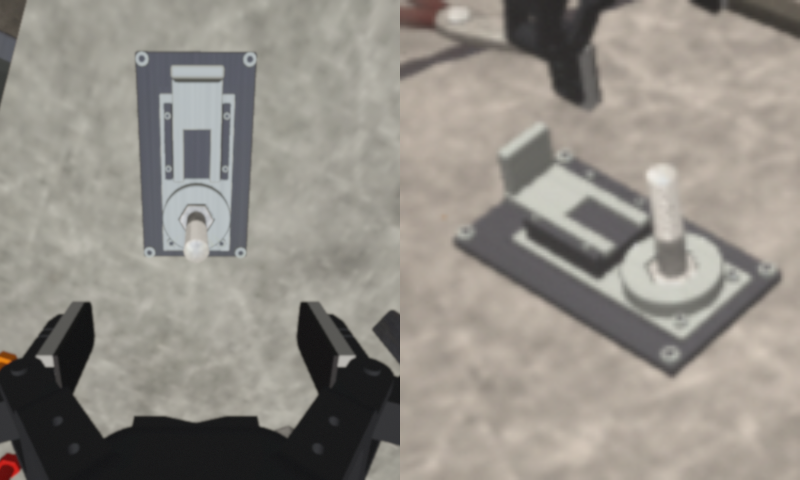

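The bolt stands upright, with its head flush in the collar at left-panel (196,215). The tab is at (197,72). Now I'll go behind the tab with the fingers shut.

```bash
python3 -m crank '[[[40,0,0],0,100],[[80,1,0],0,200],[[120,1,0],0,255],[[134,1,0],0,255],[[134,1,0],0,255],[[134,1,20],0,255],[[134,1,40],0,255],[[134,1,40],0,255],[[134,1,40],0,255],[[134,1,40],0,255]]' 60 && python3 -m crank '[[[0,0,20],0,255],[[0,0,40],0,255],[[0,0,60],0,255],[[0,0,77],0,255],[[0,0,77],0,255],[[0,0,77],0,255]]'
```

```text
time: 15.55
eef_pos: [0.4578, 0.2421, 0.1205]
tcp_rot: [0.547, 0.837, 0.001, 0.001]
contact_force: [-0.2, 0.5, 1.1]
opening: 0.001
finger_force: 0.0
time: 16.15
eef_pos: [0.4574, 0.2426, 0.0433]
tcp_rot: [0.546, 0.838, 0.0, 0.0]
contact_force: [0.6, 0.2, 0.3]
opening: 0.001
finger_force: 0.0
```

```bash
python3 -m crank '[[[-3,0,0],0,255],[[-6,0,0],0,255],[[-9,0,0],0,255],[[-12,0,0],0,255],[[-14,0,0],0,255],[[-16,0,0],0,255],[[-18,0,0],0,255],[[-20,0,0],0,255]]' && python3 -m crank '[[[-2,0,0],0,255],[[-4,0,0],0,255],[[-6,0,0],0,255],[[-8,0,0],0,255],[[-10,0,0],0,255],[[-12,0,0],0,255],[[-14,0,0],0,255],[[-16,0,0],0,255],[[-18,0,0],0,255],[[-20,0,0],0,255]]'
```

```text
time: 16.95
eef_pos: [0.4649, 0.2244, 0.0425]
tcp_rot: [0.546, 0.838, 0.0, 0.0]
contact_force: [-0.3, 2.2, 2.1]
opening: -0.004
finger_force: 1.3
time: 17.95
eef_pos: [0.4728, 0.2058, 0.0423]
tcp_rot: [0.546, 0.838, 0.0, 0.0]
contact_force: [-0.5, 3.9, 1.1]
opening: 0.003
finger_force: 1.3
```

```bash
python3 -m crank '[[[-2,0,0],0,255],[[-4,0,0],0,255],[[-6,0,0],0,255],[[-8,0,0],0,255],[[-10,0,0],0,255],[[-12,0,0],0,255],[[-12,0,0],0,255]]' ; python3 -m crank '[[[-1,0,0],0,255],[[-2,0,0],0,255],[[-3,0,0],0,255],[[-3,0,0],0,255]]'
```

```text
time: 18.65
eef_pos: [0.4776, 0.1945, 0.0422]
tcp_rot: [0.546, 0.838, -0.0, 0.0]
contact_force: [0.6, 1.7, -0.5]
opening: 0.002
finger_force: 0.5
time: 19.05
eef_pos: [0.4786, 0.1921, 0.0422]
tcp_rot: [0.546, 0.838, -0.0, -0.0]
contact_force: [-0.9, 1.1, -0.1]
opening: 0.001
finger_force: 1.0
```

```bash
python3 -m crank '[[[-1,0,0],0,255],[[-2,0,0],0,255],[[-3,0,0],0,255],[[-3,0,0],0,255]]' ; python3 -m crank '[[[-1,0,0],0,255],[[-2,0,0],0,255],[[-2,0,0],0,255]]';python3 -c "
from h import *
P=cloud(cam('scene'));m=(P[...,2]>.05)&(P[...,2]<.063)&(np.hypot(P[...,0]-.484,P[...,1]-.18)<.03);print(m.sum(),P[m].mean(0))"
```

```text
time: 19.45
eef_pos: [0.4791, 0.1909, 0.0422]
tcp_rot: [0.547, 0.837, 0.001, -0.002]
contact_force: [-2.6, 7.7, 2.2]
opening: 0.004
finger_force: 4.4
time: 19.75
eef_pos: [0.4791, 0.1909, 0.0423]
tcp_rot: [0.547, 0.837, 0.002, -0.003]
contact_force: [-5.1, 14.6, 2.6]
opening: 0.005
finger_force: 7.8
170 [0.48124276 0.17717524 0.05769186]
```

```bash
python3 -m crank '[[[-1,0,0],0,255],[[-2,0,0],0,255],[[-2,0,0],0,255],[[-2,0,0],0,255]]'; python3 -m crank '[[[3,0,0],0,255],[[12,0,0],0,255],[[22,0,0],0,255],[[30,0,0],0,255],[[30,0,-40],0,255],[[30,0,-80],0,255],[[0,0,-110],0,255],[[-40,0,-110],0,255],[[-40,0,-110],0,255],[[-40,0,-110],0,255]]'
python3 - <<'E'
from h import *
import pickle
c=cam('wrist'); k=cam('scene'); pickle.dump((c,k),open('pics/end.pkl','wb'))
s=get_state();print(s['eef_pos'])
P=cloud(c); m=(P[...,2]>.05)&(P[...,2]<.065)&(np.hypot(P[...,0]-.484,P[...,1]-.18)<.03);print(m.sum(),P[m].mean(0),P[m].min(0),P[m].max(0))
a=np.zeros((480,800,3),np.uint8);a[:,:400]=cv2.resize(c['frame'][60:360,195:445],(400,480));a[:,400:]=cv2.resize(k['frame'][150:300,170:295],(400,480));cv2.imwrite('pics/end.png',a)
E
```

```text
time: 20.2
eef_pos: [0.4792, 0.1908, 0.0423]
tcp_rot: [0.548, 0.837, 0.003, -0.005]
contact_force: [-6.6, 20.8, 4.1]
opening: -0.001
finger_force: 11.0
time: 21.2
eef_pos: [0.4976, 0.1486, 0.1521]
tcp_rot: [0.547, 0.837, -0.0, -0.0]
contact_force: [0.8, -0.6, 0.6]
opening: -0.002
finger_force: 0.0
[0.49684266 0.14959354 0.15140256]
656 [0.48485265 0.17852931 0.05833812] [0.46894599 0.16828653 0.05000202] [0.50143715 0.18733492 0.06142829]
```

View pics/end.png

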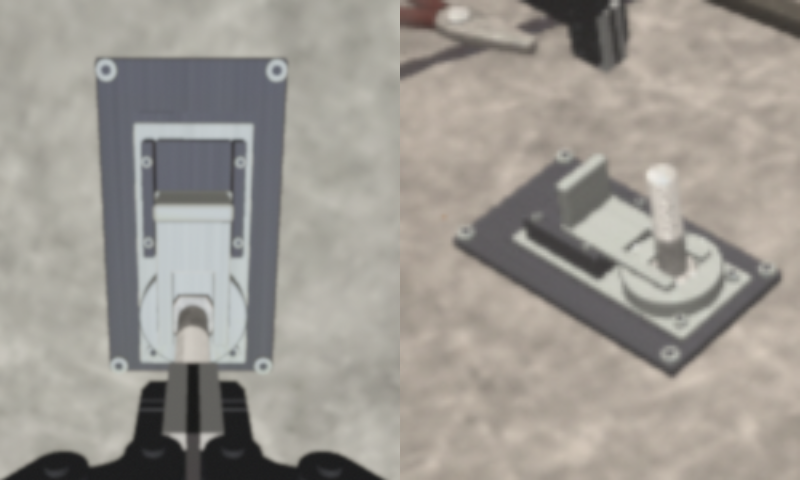

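The keeper's prongs now straddle the shank over the head, left panel (193,300) with the tab at (193,205). I'll check the travel numerically before signing off.

Run:
```python
from h import *
import pickle
a=np.radians(23.9);ex=np.array([np.cos(a),np.sin(a)]);ey=np.array([-ex[1],ex[0]])
for n,i in [('rel',0),('end',0),('rel',1),('end',1)]:
    P=cloud(pickle.load(open(f'pics/{n}.pkl','rb'))[i]);q=(P[...,:2]-[.5099,.1216]);x=q@ex;y=q@ey
    m=(abs(x)<.012)&(P[...,2]>.054)&(P[...,2]<.064)&(y>.03)&(y<.13)
    m2=(abs(abs(x)-.0135)<.002)&(P[...,2]>.0265)&(P[...,2]<.034)&(abs(y)<.09)
    print(n,i,m.sum(),np.percentile(y[m],[3,50,97]).round(4),'prong tip',np.percentile(y[m2],[2,10]).round(4))
```

```text
rel 0 543 [0.1015 0.1052 0.1089] prong tip [0.0317 0.0371]
end 0 434 [0.0581 0.0622 0.0652] prong tip [-0.0118 -0.0062]
rel 1 63 [0.0986 0.1027 0.1085] prong tip [-0.0039  0.0297]
end 1 64 [0.055  0.0588 0.0639] prong tip [-0.015  -0.0107]
```

```bash
python3 -c "
from plant import ctrl;print(ctrl.sign_off())"
```

```text
the job is handed in; nothing more can be done
None
```

The M16 bolt is fully seated head down in the pocket and released. The fork keeper is pushed to its hard stop over the head (about 43.5 mm of travel measured), and the job was handed in at about 21 s of the 72 s.

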